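# Fit a fresh C cell in the moulder's battery readout

## Task

The position readout on the machine table needs its battery. Take the fresh copper-topped cell from the grey rack and fit it in the open battery bay: flat end against the coil spring, press the spring back just far enough for the button end to swing down past the yellow retaining lip, and let the spring push it home under the lip. Be gentle: do not crush the spring or force the cell over the lip. When the cell is in and let go, swing the cover fully shut, and leave the other things on the table where they are.

Things in the scene. Friction and masses are not known exactly. Their poses are not given: they have to be found in the camera images.
- housing: White position readout fixed on the table, 170 x 96 mm, walls 50 mm high, display end 56 mm (x -120 to -50). Origin on the table under the middle of the battery bay; x from the coil spring towards the contact and the cover's hinge, z up. The bay is an open well, x -50 to +46, y -44 to +44 mm, circuit board floor at z = 8 mm; beside the cell holder in its middle it is free, 29 mm wide each side.
- seat (a point): Where the cell's centre should lie by the drawing (x -2, z 31 mm of the housing, same axes). But the black holder that carries saddles, spring, contact and lip is clipped on the board by hand: all of it sits up to 6 mm off along x. Saddles: 45-degree Vs, 30 wide, 26 high, x -38 to -21 and +10 to +24; spring bracket wall at x -39, 44 high; contact face at x +23. Home, the spring is in 4 mm.
- cover (a joint): Hinge of the bay's cover (rad): 0 shut, 1.75 to 2.05 standing open at the start, 2.1 its stop. Stiff enough to stay where it is left; under 2 N at its free edge moves it. The hinge line is parallel to the housing's y at x = +50, z = 50 mm; on opening the free edge rises and swings over to +x.
- cover_edge (a point): Middle of the cover's free edge, half-way through its thickness. The cover is a white plate, 100 mm from hinge to free edge, 96 mm wide, 4 mm thick; its x axis points from the free edge to the hinge, its z axis out of the cover's outer face.
- cell_center (a point): Centre of the fresh C cell, 26 mm across, 50 mm long over all (48 mm body and a 2 mm button 7.5 mm across at the copper-coloured end), 66 g, black with a copper-coloured third. x along its axis towards the button. It lies in the rack with its axis 28 mm above the table.
- cell_plus (a point): Tip of the cell's button, 25 mm from its centre; same axes.
- rack: Fixed grey plastic rack the cell lies in: base 84 x 60 x 6 mm, two 6 mm thick V saddles at x = -18.5 and +18.5 mm, 30 mm wide and 19 to 22 mm high, so 31 mm of the cell's length is free between them, and a 18 mm high stop at each end. Origin at the centre of its underside, x along the cell.
- spent_cell: A spent cell, green and white, 26 x 50 mm, standing on end about 90 mm from the rack's middle; leave it. Origin at its underside.
- spacer: Dark steel spindle spacer ring, 64 mm across, 20 mm high, lying beside the readout, about 100 mm from its middle; leave it. Origin at its underside.
- spring_face (a point): Drawn place of the coil spring's free end (turn 9 mm across) that meets the cell's flat end: x -23, z 31 mm of the housing; the true one is up to 6 mm off along x, like the holder. It yields to -x, 0.75 N per mm, solid after 12 mm (9 N). More than 13 N on it, or more than 20 N of the cell on the whole readout (spring, lip and saddles added up), is a fault.
- lip_edge (a point): Drawn place of the yellow lip's lower free edge (lip 20 mm wide, 3 thick, 7 out from the contact): x +16, z 46.5 mm of the housing; true one up to 6 mm off along x. A cell tilted 0.7 rad, its flat end's low rim 12 mm over its seat, clears it short of the spring; swung down it passes with about 3 N on the spring at 0.6 rad, 5 at 0.5, 7 at 0.4, 8 from 0.25 to 0, the rim lowered below 0.3 rad.
There are look-alikes about, which are no part of the job. What is shaped like the part that bears cell_center but purple is not meant.

How it is judged:
On the way:
1. the cell lies home under the lip and is let go, with the cover still open (x of cell_center in the frame of seat between -0.0075 and 0.0075 m and y of cell_center in the frame of seat between -0.004 and 0.004 m and z of cell_center in the frame of seat between -0.003 and 0.0024 m and angle between the x axis of cell_center and the x axis of seat, either way round below 0.06 rad and x of cell_plus in the frame of seat above 0.015 m and contact force between the fingers and cell below 0.1 N and value of joint cover above 0.8 rad), for 0.3 s.
At the end, for the whole second after the job is handed in: The cell lies home in the holder, at rest: level within 0.06 rad of the bay's x axis, its axis 28 to 33.4 mm above the table (so under the lip), within 4 mm across and 7.5 mm along of the seat's drawn place, button end towards the hinge; the cover is shut to within 0.06 rad (x of cell_center in the frame of seat between -0.0075 and 0.0075 m and y of cell_center in the frame of seat between -0.004 and 0.004 m and z of cell_center in the frame of seat between -0.003 and 0.0024 m and angle between the x axis of cell_center and the x axis of seat, either way round below 0.06 rad and x of cell_plus in the frame of seat above 0.015 m and value of joint cover below 0.06 rad and linear speed of cell below 0.02 m/s); the robot touches nothing.
It fails at once if the coil spring is pressed with more than 13 N (contact force between cell and spring above 13 N).
It fails at once if the cell is pressed on the readout, spring, lip, saddles and all, with more than 20 N (contact force between cell and housing above 20 N).
It fails at once if another thing on the table is moved by more than 20 mm (distance of any of spent_cell, driver, spanner, spacer, feed_wheel, gauge_block, oiler from where it was at the start of the episode above 0.02 m).
It also fails if it takes over 72 s, if anything falls off the work surface, if the arm or the gripper's body presses on something with over 40 N, if the wrist force passes 120 N, or if a joint passes its speed limit or range.

## Robot

A 6-joint arm with a two-finger parallel gripper is mounted at the origin on the work surface. World frame = base frame: x ahead of the robot, y to its left, z up, the work surface at z = 0. Lengths are in m, angles in rad, forces in N, time in s.
With the tool pointing down it reaches from about 0.4 to 0.825 m from the base axis. Payload 7 kg.
Tool frame: the origin (TCP) lies midway between the tips of the shut fingers; the grasp point (between the pads) lies 19 mm behind it; z points along the fingers, y is the line along which they close (so a half turn about z gives the same grasp; the last joint's range is limited). The gripper opens to 88 mm and grips with 3 to 60 N. Pads are 19 mm wide; open, the fingers measure 130 mm over their backs; the gripper's body (78 mm by 193 mm) begins 47 mm behind the grasp point.
Start: joints at [1.46, 0.359, 0.012, 0, -1.224, -0.288], TCP at [0.262, 0.622, 0.227] pointing down, gripper open.
Joint ranges: [-3.07, 3.07], [-1.43, 2.12], [-1.02, 1.25], [-3.03, 1.67], [-3.05, -0], [-3.03, 3.03]. Speed limits (rad/s): [2.39, 2.39, 3.01, 3.14, 3.14, 3.14].

## Interface

Orientations are given as [roll, pitch, yaw] about the fixed x, y, z axes, in that order (R = Rz(yaw) Ry(pitch) Rx(roll)).
In Python, from station import monitor, viewer, arm gives the robot as it stands.
- The arm moves only by the tool move_arm, never from a script. Its argument "deltas" is a list that holds one entry, the list of rows, each a list of 7 numbers: the turn, a rotation vector about the tool's x, y, z in degrees, then the shift along the tool's x, y, z in m, then the finger opening in m, from 0 to 0.0876. A call has 1 to 12 rows; each row is the pose to reach, as a shift and turn from the pose commanded when the call began, along the tool's axes at that moment; what a row does not reach only later rows make up. A row lasts 1/12 s, in which the tool goes at most 41.7 mm and 7.16 degrees, less where a joint would pass 70% of its speed; a pose out of reach is approached as far as the arm can. A call with a gripper value outside its range is refused whole. The fingers move at their own pace and stop on an object; "force" is the grip in N (left out, the last holds). Time passes only in rows, so rows that repeat a pose let the fingers close. It gives the time, the measured TCP pose, the force and the opening at its end, in the units of the state.
- monitor.get_state(): the state, without advancing time (a new reading comes with each control period).
- viewer.grab_frame(name): name is "side" or "top"; returns a dict with "frame" (480x640x3 uint8, blue, green, red), "vfov" (degrees; the focal length in pixels is half the picture's height over the tangent of half this angle, whatever the lens; pixels are square), "cx", "cy" (the principal point, pixels), "D" ([k1, k2, p1, p2, k3] as OpenCV has them; the pictures are not rectified), "xyz" and "orientation" of the camera in the world. Camera axes: x right, y down, z forward; pixel columns grow to the right and rows downward; lengths in m; the calibration is good to about 2 mm. A picture is of the moment at which its call begins. There is no depth.
- arm.job_done(): hands the job in, once; it reports no verdict.
The state is a dict: "t": time; "q": joint angles; "qd": joint speeds; "joint_efforts": joint torques, N m; "eef_pos": TCP position; "ee_rot": TCP orientation; "force": force on the tool from outside, world axes, zero at the start; "moment": the same for the moment, N m; "width": finger opening in m.
Only numpy, scipy, OpenCV 4.12 (cv2) and the standard library are available. Lean on these libraries where they do the work, as an engineer would, in place of code of your own. Each camera call takes 0.05 s, during which the arm holds its last target. There are 200 camera calls.

## Working session

There is one attempt and no reset: what is moved stays moved. The work goes in short steps, Python scripts to look and compute and a tool call to move; the robot and the scene stay as the last step left them, time stands still between calls to the robot, and variables do not carry over. Pictures are saved under pics/ and viewed, on a budget of 10 in all, crops included, one or two more only if the job needs it, and the job is handed in when it is done.

Besides the shell and the picture viewer there is one more tool, called after "Request:" as name([rows], argument=value, ...), one row to a line, values as JSON. move_arm: Moves the arm, as the interface text tells. Its arguments: {"type":"object","properties":{"deltas":{"type":"array","items":{"type":"array","items":{"type":"array","items":{"type":"number"}}}},"force":{"type":"number"}},"required":["deltas"]}

```bash
mkdir -p pics; cat > h.py <<'E'
import numpy as np, cv2
from scipy.spatial.transform import Rotation as R
from station import monitor, viewer, arm
def rot(o): 
    o=np.array(o,float)
    return o if o.shape==(3,3) else (R.from_euler('xyz',o).as_matrix() if o.size==3 else R.from_quat(o).as_matrix())
def K(f):
    F=240/np.tan(np.radians(f['vfov'])/2); return np.array([[F,0,f['cx']],[0,F,f['cy']],[0,0,1.]])
def proj(f,P):
    C=rot(f['orientation']); p=(np.atleast_2d(P)-f['xyz'])@C
    return cv2.projectPoints(p.reshape(-1,1,3),np.zeros(3),np.zeros(3),K(f),np.array(f['D'],float))[0].reshape(-1,2)
def ray(f,uv):
    u=cv2.undistortPoints(np.array(uv,float).reshape(-1,1,2),K(f),np.array(f['D'],float)).reshape(-1,2)
    return np.c_[u,np.ones(len(u))]@rot(f['orientation']).T
def atz(f,uv,z):
    d=ray(f,uv); o=np.array(f['xyz']); return o+d*((z-o[2])/d[:,2])[:,None]
E
python3 - <<'E'
from h import *
import pickle
s=monitor.get_state(); print(s)
for n in('side','top'):
    f=viewer.grab_frame(n); print({k:v for k,v in f.items() if k!='frame'})
    cv2.imwrite(f'pics/{n}0.png',f['frame']); pickle.dump(f,open(n+'0.pkl','wb'))
E
```

```text
{'t': 0.0, 'q': array([ 1.46009565e+00,  3.59346510e-01,  1.10296426e-02, -3.45666119e-04,
       -1.22410007e+00, -2.88095707e-01]), 'qd': array([-0.00229924,  0.00060801,  0.00082833,  0.00025131,  0.00010706,
        0.0001094 ]), 'joint_efforts': array([ 7.34117912e-04, -5.82710373e+01,  2.93064415e+01,  6.99800581e+00,
        6.95346709e-03, -1.59070282e-04]), 'eef_pos': array([0.26194616, 0.62155118, 0.2256369 ]), 'ee_rot': array([ 3.13994650e+00, -1.48947238e-04, -3.98913976e-01]), 'force': array([-0.07966833, -0.11670236,  0.17308948]), 'moment': array([-0.06570822, -0.03836483,  0.01492603]), 'width': 0.08762079967057636}
{'vfov': 42.867815284381265, 'cx': 326.21684571125894, 'cy': 246.11954239790944, 'D': array([-0.00810296,  0.        ,  0.        ,  0.        ,  0.        ]), 'xyz': array([0.48357621, 0.73787588, 0.50730288]), 'orientation': array([-2.1120041 ,  0.0244911 , -3.05607875])}
{'vfov': 47.05033300124547, 'cx': 330.41574848039255, 'cy': 243.8173965194182, 'D': array([-0.15274058,  0.        ,  0.        ,  0.        ,  0.        ]), 'xyz': array([ 0.33063435, -0.02262718,  1.05314186]), 'orientation': array([-2.94042415,  0.00395483, -1.63194139])}
```

View pics/side0.png

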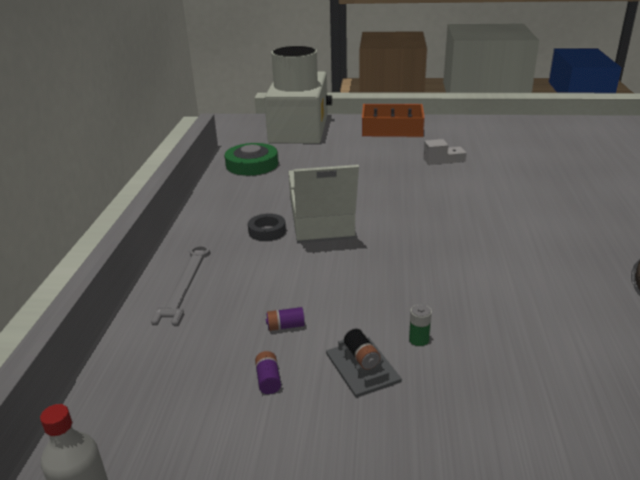

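View pics/top0.png

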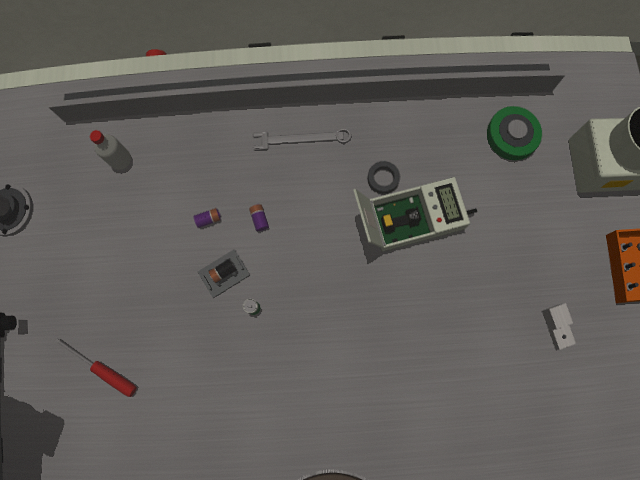

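Side view: the rack with a black and copper cell is at (362,355), the spent cell at (420,325), and the readout at (325,200) with its cover standing open. Top view: rack at (224,272), readout at (412,213), spacer at (383,177).

There are three possible cells: the black and copper one in the rack at top (224,271), and the two purple look-alikes at (207,218) and (259,217). The black one fits because it is in the grey rack and isn't purple. I'll confirm with one enlarged crop.

```bash
python3 - <<'E'
from h import *
import pickle
t=pickle.load(open('top0.pkl','rb'))
a=t['frame'][240:305,190:255]; b=t['frame'][170:270,345:485]
A=cv2.resize(a,(325,325),interpolation=cv2.INTER_CUBIC); B=cv2.resize(b,(455*1,325),interpolation=cv2.INTER_CUBIC)
s=pickle.load(open('side0.pkl','rb'))
C=cv2.resize(s['frame'][320:400,315:445],(406,250),interpolation=cv2.INTER_CUBIC);D=cv2.resize(s['frame'][150:245,235:365],(374,250),interpolation=cv2.INTER_CUBIC)
im=np.vstack([np.hstack([A,B]),np.hstack([C,D])]); im=np.clip(im.astype(float)*1.6,0,255).astype('uint8'); cv2.imwrite('pics/crop1.png',im)
for n,uv,z in [('cell',(224,271),.028),('housing corners?',(378,245),.05),('',(462,180),.056),('',(468,222),.056),('spent',(251,307),.05),('spacer',(383,177),.02)]: print(n,atz(t,[uv],z).round(4))
print(atz(s,[(362,352),(420,325)],.028).round(4))
E
```

```text
cell [[0.4996 0.1728 0.028 ]]
housing corners? [[ 0.5274 -0.1193  0.05  ]]
 [[ 0.6425 -0.2896  0.056 ]]
 [[ 0.5596 -0.2915  0.056 ]]
spent [[0.4266 0.1207 0.05  ]]
spacer [[ 0.6687 -0.1429  0.02  ]]
[[0.5005 0.1838 0.028 ]
 [0.4302 0.129  0.028 ]]
```

View pics/crop1.png

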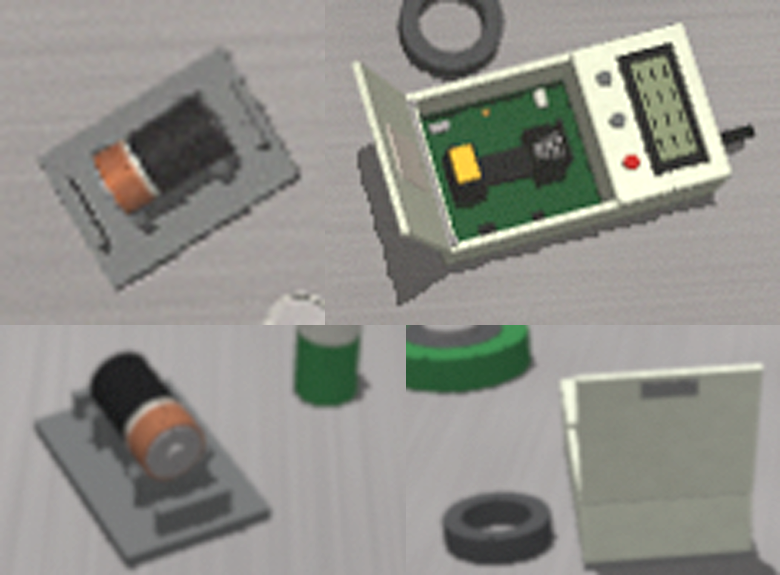

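The crop confirms it: a black cell with a copper end lies in the grey rack, and its button points image-left and down. The yellow lip is near top (387,220), on the hinge side. Next I'll fit the poses.

```bash
cat > fit.py <<'E'
from h import *
import pickle
from scipy.optimize import least_squares
t=pickle.load(open('top0.pkl','rb'));s=pickle.load(open('side0.pkl','rb'))
def place(p,P):
    c,si=np.cos(p[2]),np.sin(p[2]); P=np.array(P,float)
    return np.c_[p[0]+c*P[:,0]-si*P[:,1],p[1]+si*P[:,0]+c*P[:,1],P[:,2]]
def fit(P,uv,p0): 
    r=least_squares(lambda p:(proj(t,place(p,P))-uv).ravel(),p0); return r.x,r.fun.reshape(-1,2)
a=lambda x,y:(190+x/5,240+y/5); b=lambda x,y:(345+(x-325)/3.25,170+y/3.25)
if __name__=='__main__':
    H=[(-.12,.048,.056),(-.12,-.048,.056),(-.05,.048,.056),(-.05,-.048,.056),(.05,.048,.05),(.05,-.048,.05)]
    # image up = world +x ; housing +x = image left=+y
    uvs=np.array([b(682,25),b(728,170),b(572,55),b(615,200),b(410,97),b(452,252)])
    for sg in(1,-1):
        P=[(x,y*sg,z) for x,y,z in H]
        p,r=fit(P,uvs,[.58,-.16,1.7]); print('housing',sg,p.round(4),r.round(1).tolist())
    hp=min((fit([(x,y*sg,z) for x,y,z in H],uvs,[.58,-.16,1.7]) for sg in (1,-1)),key=lambda q:(q[1]**2).sum())[0]
    Rk=[(.042,-.03,.006),(-.042,-.03,.006),(-.042,.03,.006),(.042,.03,.006)]
    uvr=np.array([a(38,160),a(222,48),a(300,175),a(118,290)])
    rp,r=fit(Rk,uvr,[.5,.17,2.]); print('rack',rp.round(4),r.round(1).tolist())
    np.savez('p.npz',hp=hp,rp=rp)
    # rectified overlays: top view of housing at z=.044 and rack at z=.028, 0.25mm/px
    def rect(f,p,x0,x1,y0,y1,z,k):
        xs=np.arange(x0,x1,1/k);ys=np.arange(y1,y0,-1/k); X,Y=np.meshgrid(xs,ys)
        uv=proj(f,place(p,np.c_[X.ravel(),Y.ravel(),0*X.ravel()+z]*1.0)).astype('float32').reshape(X.shape+(2,))
        im=cv2.remap(f['frame'],uv[...,0],uv[...,1],cv2.INTER_CUBIC)
        for g in range(int(np.ceil(x0*100)),int(x1*100)+1): cv2.line(im,(int((g/100-x0)*k),0),(int((g/100-x0)*k),9 if g else 30),(0,255,255),1)
        for g in range(int(np.ceil(y0*100)),int(y1*100)+1): cv2.line(im,(0,int((y1-g/100)*k)),(9 if g else 30,int((y1-g/100)*k)),(0,255,255),1)
        return im
    A=rect(t,hp,-.06,.06,-.06,.06,.044,4000)
    B=rect(t,rp,-.05,.05,-.04,.04,.028,3200)
    D=rect(s,rp,-.05,.05,-.04,.04,.028,3200)
    im=np.hstack([A,np.vstack([B,D])[:480]]) if B.shape[0]+D.shape[0]>=480 else None
    cv2.imwrite('pics/rect.png',np.clip(im*1.6,0,255).astype('uint8')); print(im.shape)
E
python3 fit.py
```

```text
housing 1 [ 0.5827 -0.1686  1.724 ] [[15.1, 47.3], [-12.3, -45.0], [13.2, 45.8], [-12.7, -47.0], [10.7, 44.8], [-14.0, -51.5]]
housing -1 [ 0.579  -0.1688  1.7736] [[0.1, -1.2], [1.5, 1.3], [-0.7, -1.5], [1.1, 1.6], [-1.6, -0.4], [-0.4, -0.0]]
rack [0.4983 0.1774 2.0801] [[0.1, 0.2], [0.1, -0.4], [0.3, -0.0], [-0.4, 0.3]]
(480, 800, 3)
```

View pics/rect.png

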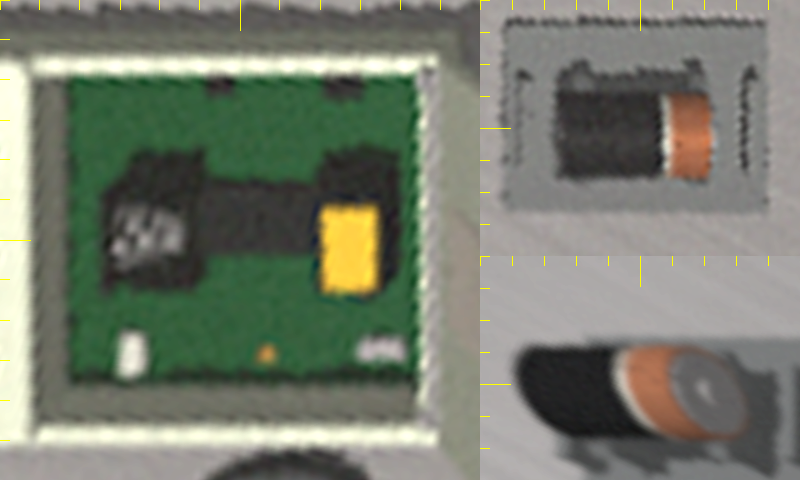

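The crop shows the lip at housing x of about +21 to +35, so the holder sits about +5 mm off. The cell lies about 2 mm off in both x and y of the rack fit, and both cameras agree on the y. I'll write the move-delta helper and go above the cell.

```bash
cat > go.py <<'E'
from h import *
HP=np.array([.5802,-.1686,1.7736])   # housing x,y,yaw
CELL=np.array([.5012,.1767]); CY=2.0801
def tool(yaw,th=0): # tool down, tool x = -axis(yaw); th = button-up tilt
    return R.from_euler('xyz',[np.pi,0,yaw-np.pi])*R.from_rotvec([0,-th,0])
def delta(pos,rt):
    s=monitor.get_state(); r0=R.from_euler('xyz',s['ee_rot'])
    d=r0.inv().apply(np.array(pos)-s['eef_pos']); w=np.degrees((r0.inv()*rt).as_rotvec())
    print('t',round(s['t'],2),'F',s['force'].round(2),'w',round(s['width'],4),'| turn',w.round(2),'shift',d.round(4)); return s
def hcell(x,z,th,gx=0,gz=.016,y=0): # cell centre in housing frame -> tcp pos, rot. tcp is gz below axis, gx along axis
    rt=tool(HP[2],th); c,s=np.cos(HP[2]),np.sin(HP[2])
    p=np.array([HP[0]+c*x-s*y,HP[1]+s*x+c*y,z])
    return p+rt.apply([-gx,0,gz]),rt
def whereis(gx=0,gz=.016): # cell centre in housing frame from state
    s=monitor.get_state(); rt=R.from_euler('xyz',s['ee_rot']); p=s['eef_pos']-rt.apply([-gx,0,gz])
    h=R.from_euler('z',HP[2]).inv(); q=h.apply(p-np.array([HP[0],HP[1],0])); ax=h.apply(rt.apply([-1,0,0]))
    print('cell h',(q*1000).round(2),'tilt',round(float(np.arctan2(ax[2],ax[0])),4),'yawerr',round(float(np.arctan2(ax[1],ax[0])),4),'Fh',h.apply(s['force']).round(2),'w',round(s['width'],4),'t',s['t'].round(2) if hasattr(s['t'],'round') else s['t'])
E
python3 - <<'E'
from go import *
delta([*CELL,.13],tool(CY))
E
```

```text
t 0.1 F [-0.7  -0.27  0.12] w 0.0877 | turn [ 0.08 -0.04 37.96] shift [0.3933 0.3169 0.0962]
```

Request:
move_arm([
  [[0, 0, 38, 0.393, 0.317, 0.095, 0.07], [0, 0, 38, 0.393, 0.317, 0.095, 0.07], [0, 0, 38, 0.393, 0.317, 0.095, 0.07], [0, 0, 38, 0.393, 0.317, 0.095, 0.07], [0, 0, 38, 0.393, 0.317, 0.095, 0.07], [0, 0, 38, 0.393, 0.317, 0.095, 0.07], [0, 0, 38, 0.393, 0.317, 0.095, 0.07], [0, 0, 38, 0.393, 0.317, 0.095, 0.07], [0, 0, 38, 0.393, 0.317, 0.095, 0.07], [0, 0, 38, 0.393, 0.317, 0.095, 0.07], [0, 0, 38, 0.393, 0.317, 0.095, 0.07], [0, 0, 38, 0.393, 0.317, 0.095, 0.07]],
], force=20)

```text
t: 1.1
eef_pos: [0.4952, 0.1873, 0.1338]
ee_rot: [-3.142, 0.0, -1.062]
force: [0.7, 1.2, 0.3]
width: 0.07
```

```bash
python3 - <<'E'
from go import *
s=delta([*CELL,.0115],tool(CY)); print(s['eef_pos'],s['ee_rot'])
E
```

```text
t 1.1 F [0.69 1.25 0.34] w 0.07 | turn [-0.    0.01 -0.01] shift [ 1.220e-02 -1.000e-04  1.223e-01]
[0.49515566 0.18729551 0.13379233] [-3.14151951e+00  8.94573245e-05 -1.06168608e+00]
```

Request:
move_arm([
  [[0, 0, 0, 0.008, 0, 0.04, 0.06], [0, 0, 0, 0.008, 0, 0.07, 0.06], [0, 0, 0, 0.008, 0, 0.07, 0.06], [0, 0, 0, 0.008, 0, 0.07, 0.06]],
])

```text
t: 1.43
eef_pos: [0.4979, 0.1812, 0.0632]
ee_rot: [3.138, -0.001, -1.062]
force: [0.7, 0.6, 1.0]
width: 0.0601
```

```bash
python3 - <<'E'
from go import *
s=delta([*CELL,.0115],tool(CY)); print(s['eef_pos'])
f=viewer.grab_frame('top');g=viewer.grab_frame('side')
rt=tool(CY);P=[]
for f_ in (f,g):
    im=f_['frame']; c,q=np.cos(CY),np.sin(CY)
    ends=[[CELL[0]+k*c,CELL[1]+k*q,.028] for k in(-.025,.023)]
    for u in proj(f_,ends+[s['eef_pos']]): cv2.circle(im,tuple(np.int32(u)),1,(0,255,255),-1)
a=cv2.resize(f['frame'][225:315,175:275],(400,360),interpolation=cv2.INTER_CUBIC);b=cv2.resize(g['frame'][290:390,300:411],(400,360),interpolation=cv2.INTER_CUBIC)
cv2.imwrite('pics/near1.png',np.clip(np.hstack([a,b])*1.5,0,255).astype('uint8'))
E
```

```text
t 1.43 F [0.68 0.56 0.98] w 0.0601 | turn [ 0.23 -0.06 -0.05] shift [ 0.0055 -0.0009  0.0517]
[0.49788901 0.18118308 0.06316635]
```

View pics/near1.png

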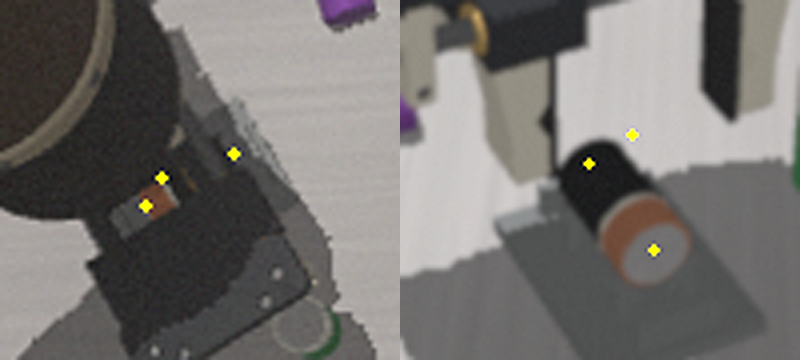

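The right half shows the cell between the open fingers. Its end disc is at crop (650,243) against a predicted (654,250), so the estimate is about 1 px off. I'll descend and grip.

Request:
move_arm([
  [[0, 0, 0, 0.005, -0.001, 0.03, 0.05], [0, 0, 0, 0.005, -0.001, 0.051, 0.05], [0, 0, 0, 0.005, -0.001, 0.051, 0.05], [0, 0, 0, 0.005, -0.001, 0.051, 0.04], [0, 0, 0, 0.005, -0.001, 0.051, 0.02], [0, 0, 0, 0.005, -0.001, 0.051, 0.02], [0, 0, 0, 0.005, -0.001, 0.051, 0.02], [0, 0, 0, 0.005, -0.001, 0.051, 0.02], [0, 0, 0, 0.005, -0.001, 0.051, 0.02]],
], force=25)

```text
t: 2.28
eef_pos: [0.5014, 0.1782, 0.0142]
ee_rot: [3.141, 0.0, -1.062]
force: [-5.4, -0.2, 8.4]
width: 0.025
```

```bash
python3 - <<'E'
from go import *
s=delta([*CELL,.0115],tool(CY)); print(s['eef_pos'],s['ee_rot'])
E
```

```text
t 2.28 F [-5.38 -0.23  8.4 ] w 0.025 | turn [ 0.02  0.01 -0.04] shift [0.0012 0.0009 0.0027]
[0.50136008 0.17818418 0.01423882] [ 3.14123797e+00  2.43233297e-04 -1.06217769e+00]
```

Width 25 mm with 8 N upward suggests the grip is slightly above the axis. I'll reopen, lower and regrip.

Request:
move_arm([
  [[0, 0, 0, 0, 0, 0, 0.036], [0, 0, 0, 0, 0.001, 0.003, 0.036], [0, 0, 0, 0.001, 0.001, 0.003, 0.036], [0, 0, 0, 0.001, 0.001, 0.003, 0.036]],
])

```text
t: 2.62
eef_pos: [0.5017, 0.1769, 0.0101]
ee_rot: [-3.141, -0.0, -1.062]
force: [0.2, -0.6, 0.2]
width: 0.0357
```

```bash
python3 - <<'E'
from go import *
s=delta([*CELL,.0115],tool(CY)); print(s['eef_pos'],s['ee_rot'])
E
```

```text
t 2.62 F [ 0.21 -0.56  0.19] w 0.0357 | turn [-0.01 -0.   -0.03] shift [-0.0001  0.0005 -0.0014]
[0.50168775 0.17688444 0.01014603] [-3.14145448e+00 -5.56927083e-06 -1.06208772e+00]
```

Request:
move_arm([
  [[0, 0, 0, 0, 0, 0, 0.02], [0, 0, 0, 0, 0, 0, 0.02], [0, 0, 0, 0, 0, 0, 0.02], [0, 0, 0, 0, 0, 0, 0.02], [0, 0, 0, 0, 0, 0, 0.02]],
])

```text
t: 3.03
eef_pos: [0.5019, 0.1771, 0.0102]
ee_rot: [-3.141, 0.0, -1.062]
force: [2.1, 0.7, 0.3]
width: 0.025
```

```bash
python3 - <<'E'
from go import *
s=delta([*CELL,.0115],tool(CY)); print(s['eef_pos'],s['ee_rot'])
E
```

```text
t 3.03 F [2.14 0.75 0.28] w 0.025 | turn [-0.03  0.   -0.03] shift [ 0.      0.0008 -0.0013]
[0.50187257 0.17711995 0.01017686] [-3.14110401e+00  9.60020460e-06 -1.06198654e+00]
```

Request:
move_arm([
  [[0, 0, 0, 0, 0, -0.02, 0.02], [0, 0, 0, 0, 0, -0.06, 0.02], [0, 0, 0, 0, 0, -0.1, 0.02], [0, 0, 0, 0, 0, -0.14, 0.02], [0, 0, 0, 0, 0, -0.18, 0.02], [0, 0, 0, 0, 0, -0.21, 0.02], [0, 0, 0, 0, 0, -0.21, 0.02]],
])

```text
t: 3.62
eef_pos: [0.5044, 0.1784, 0.2273]
ee_rot: [-3.131, 0.0, -1.061]
force: [1.5, 0.7, -0.2]
width: 0.0252
```

```bash
cat > geo.py <<'E'
import numpy as np
# housing frame with holder offset 0, mm
def cellpts(cx,cz,th):
    a=np.array([np.cos(th),np.sin(th)]);n=np.array([-a[1],a[0]])
    out=[(-25,-13),(23,-13),(23,-3.75),(25,-3.75),(25,3.75),(23,3.75),(23,13),(-25,13)]
    P=[]
    for (p,q),(r,s) in zip(out,out[1:]+out[:1]):
        for k in np.linspace(0,1,60): P.append((p+(r-p)*k)*a+(q+(s-q)*k)*n)
    return np.array(P)+[cx,cz]
def cz_of(zr,th): return zr+13*np.cos(th)+25*np.sin(th)
def hit(P): # lip 16..23 x 46.5..49.5, contact wall x>23 below 49.5
    x,z=P.T; return (((x>16)&(z>46.5)&(z<49.5))|((x>23)&(z<49.5))).any()
def comp(cx,cz,th):
    a=np.array([np.cos(th),np.sin(th)]);n=np.array([-a[1],a[0]])
    f=np.array([cx,cz])-25*a+np.linspace(-13,13,200)[:,None]*n
    m=(f[:,1]>26.5)&(f[:,1]<35.5); return max(0,(-23-f[m,0]).max()) if m.any() else 0
if __name__=='__main__':
    for th,zr in [(.7,30),(.6,30),(.5,30),(.45,30),(.4,30),(.35,30),(.3,30),(.3,26),(.25,26),(.25,23),(.2,22),(.15,20.5),(.1,19.5),(.05,19),(0,18.5)]:
        cz=cz_of(zr,th); cx=next(c for c in np.arange(10,-20,-.1) if not hit(cellpts(c,cz,th)))
        print(th,zr,'cz',round(cz,1),'cxmax',round(cx,1),'d',round(comp(cx,cz,th),1),'F',round(.75*comp(cx,cz,th),1),'wall gap',round(min((p[0] for p in cellpts(cx,cz,th) if p[1]<44))+39,1))
E
python3 geo.py; python3 - <<'E'
from go import *
s=delta(*hcell(.004,.235,.7,gz=.0178)); print(s['eef_pos'],s['ee_rot'],s['q'])
E
```

```text
0.7 30 cz 56.0 cxmax 3.7 d 0 F 0.0 wall gap 20.3
0.6 30 cz 54.8 cxmax 1.0 d 0 F 0.0 wall gap 17.3
0.5 30 cz 53.4 cxmax -3.3 d 0 F 0.0 wall gap 12.4
0.45 30 cz 52.6 cxmax -7.5 d 4.0 F 3.0 wall gap 7.9
0.4 30 cz 51.7 cxmax -10.3 d 7.6 F 5.7 wall gap 4.9
0.35 30 cz 50.8 cxmax -10.1 d 8.1 F 6.1 wall gap 4.9
0.3 30 cz 49.8 cxmax -9.1 d 7.8 F 5.9 wall gap 5.6
0.3 26 cz 45.8 cxmax -8.7 d 8.7 F 6.5 wall gap 4.8
0.25 26 cz 44.8 cxmax -9.2 d 9.6 F 7.2 wall gap 4.2
0.25 23 cz 41.8 cxmax -8.6 d 9.8 F 7.3 wall gap 4.1
0.2 22 cz 39.7 cxmax -8.2 d 9.8 F 7.4 wall gap 4.5
0.15 20.5 cz 37.1 cxmax -5.9 d 7.9 F 6.0 wall gap 6.8
0.1 19.5 cz 34.9 cxmax -6.0 d 8.2 F 6.1 wall gap 7.0
0.05 19 cz 33.2 cxmax -6.4 d 8.5 F 6.4 wall gap 7.0
0 18.5 cz 31.5 cxmax -2.1 d 4.1 F 3.1 wall gap 11.9
t 3.62 F [ 1.52  0.72 -0.21] w 0.0252 | turn [  5.57 -39.69  17.07] shift [0.3251 0.0985 0.0049]
[0.50439823 0.17836673 0.22733406] [-3.13084388e+00  8.19125766e-05 -1.06107355e+00] [ 0.70810147  0.12093177 -0.30381721  0.00224764 -1.13549419 -0.19931618]
```

Geometry agrees with the table given. I'll carry the cell over the cover to above the bay while tilting, with a firmer grip.

Request:
move_arm([
  [[0, 0, 0, 0.04, 0.012, 0, 0.02], [1, -6, 3, 0.08, 0.024, 0, 0.02], [2, -12, 5, 0.12, 0.036, 0.0, 0.02], [2.5, -18, 8, 0.16, 0.048, 0.0, 0.02], [3.5, -24, 10, 0.2, 0.06, 0.0, 0.02], [4.5, -30, 13, 0.24, 0.072, 0.0, 0.02], [5, -36, 15.5, 0.28, 0.084, 0.003, 0.02], [5.6, -39.7, 17.1, 0.315, 0.096, 0.005, 0.02], [5.6, -39.7, 17.1, 0.325, 0.0985, 0.005, 0.02], [5.6, -39.7, 17.1, 0.325, 0.0985, 0.005, 0.02], [5.6, -39.7, 17.1, 0.325, 0.0985, 0.005, 0.02]],
], force=55)

```text
t: 4.53
eef_pos: [0.5736, -0.1578, 0.2125]
ee_rot: [3.124, 0.699, -1.386]
force: [-0.2, 0.4, -1.5]
width: 0.0251
```

```bash
python3 - <<'E'
from go import *
whereis(gz=.0178); s=delta(*hcell(.004,.110,.7,gz=.0178)); print(s['eef_pos'],s['q'])
E
```

```text
cell h [  0.45   4.18 226.1 ] tilt 0.6989 yawerr -0.0176 Fh [ 0.45  0.13 -1.51] w 0.0251 t 4.5333
t 4.53 F [-0.22  0.41 -1.51] w 0.0251 | turn [ 0.35 -0.06 -0.77] shift [ 0.0719 -0.0058  0.0911]
[ 0.57360451 -0.15780199  0.21247149] [-0.34621642  0.52155412  0.268075   -0.58347328 -1.70935332  0.57294552]
```

Request:
move_arm([
  [[0, 0, -0.4, 0.024, -0.004, 0.03, 0.02], [0.2, 0, -0.5, 0.048, -0.005, 0.06, 0.02], [0.2, 0, -0.5, 0.072, -0.005, 0.091, 0.02], [0.2, 0, -0.5, 0.072, -0.005, 0.091, 0.02], [0.2, 0, -0.5, 0.072, -0.005, 0.091, 0.02], [0.2, 0, -0.5, 0.072, -0.005, 0.091, 0.02]],
])

```text
t: 5.03
eef_pos: [0.578, -0.1507, 0.1014]
ee_rot: [-3.141, 0.695, -1.363]
force: [-0.1, -0.2, 1.0]
width: 0.0251
```

```bash
python3 - <<'E'
from go import *
whereis(gz=.0178); s=delta(*hcell(.004,.110,.7,gz=.0178)); print(s['eef_pos'])
f=viewer.grab_frame('top');g=viewer.grab_frame('side')
def mark(im,uv,c): cv2.drawMarker(im,tuple(np.int32(np.round(uv))),c,cv2.MARKER_CROSS,5,1)
c,q=np.cos(HP[2]),np.sin(HP[2]); rt=R.from_euler('xyz',s['ee_rot'])
C=s['eef_pos']-rt.apply([0,0,.0178]); pts=[C+rt.apply([-.023,0,0]),C+rt.apply([.025,0,-.013])]
out=[]
for f_,(u0,v0,u1,v1) in((f,(340,150,480,270)),(g,(235,100,375,220))):
    im=f_['frame'].copy()
    big=cv2.resize(im[v0:v1,u0:u1],None,fx=2.857,fy=2.857,interpolation=cv2.INTER_CUBIC)
    for p,col in zip(proj(f_,pts),((0,255,255),(255,255,0))): mark(big,(p-[u0,v0])*2.857,col)
    out.append(cv2.resize(big,(400,343)))
cv2.imwrite('pics/near2.png',np.clip(np.hstack(out)*1.5,0,255).astype('uint8'))
E
```

```text
cell h [  6.6   -1.47 115.05] tilt 0.6952 yawerr 0.0047 Fh [-0.19  0.12  0.98] w 0.0251 t 5.0333
t 5.03 F [-0.08 -0.21  0.98] w 0.0251 | turn [ 0.17 -0.28  0.21] shift [0.0051 0.0014 0.0022]
[ 0.57796035 -0.15067943  0.10137613]
```

View pics/near2.png

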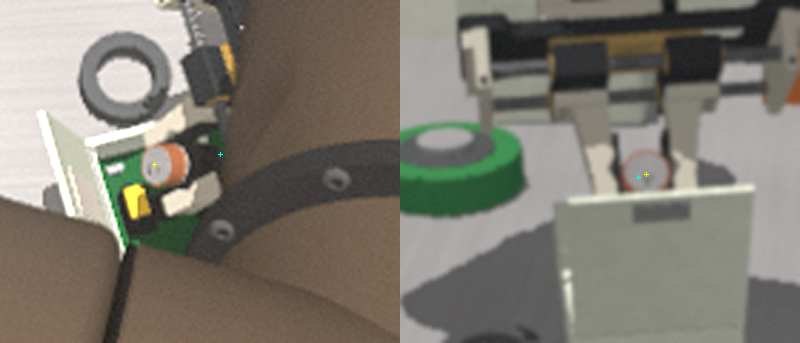

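The side view puts the end disc at crop (645,172) with the prediction at (646,174). In the top view it is at (163,165), with the prediction at (155,165). The cell may sit a few mm back in the grip, so I'll check by overlaying the rim for different slips.

```bash
cat > ov.py <<'E'
from go import *
s=monitor.get_state(); f=viewer.grab_frame('top');g=viewer.grab_frame('side')
rt=R.from_euler('xyz',s['ee_rot']); C=s['eef_pos']-rt.apply([0,0,.0178]); k=10
out=[]
for f_ in(f,g):
    u0,v0=np.int32(proj(f_,[C+rt.apply([-.02,0,0])])[0])-20
    big=np.clip(cv2.resize(f_['frame'][v0:v0+40,u0:u0+40],None,fx=k,fy=k,interpolation=cv2.INTER_CUBIC)*1.6,0,255).astype('uint8')
    for sl,col in((0,(0,255,255)),(-.005,(255,0,255))):
        a=np.linspace(0,2*np.pi,50); P=C+rt.apply(np.c_[0*a-.023-sl,.013*np.cos(a),.013*np.sin(a)])
        cv2.polylines(big,[np.int32((proj(f_,P)-[u0,v0]+.5)*k)],True,col,1)
    out.append(big)
import sys; cv2.imwrite(sys.argv[1],np.hstack(out)); whereis(gz=.0178)
E
python3 ov.py pics/ov1.png
```

```text
cell h [  5.99  -1.55 115.4 ] tilt 0.6945 yawerr 0.0051 Fh [-0.3  -0.25 -0.91] w 0.0251 t 5.2333
```

View pics/ov1.png

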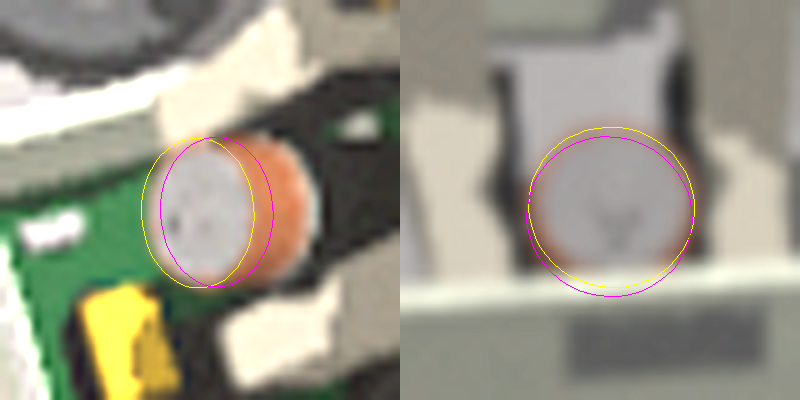

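The overlay shows a slip of only about -1.5 mm, and the two cameras disagree within 2 mm, so I take gx = 1.5 mm. Next I'll descend into the bay tilted at 0.7, with cell centre at about x +4.

```bash
sed -i 's/gx=0,gz=.016/gx=.0015,gz=.0178/g' go.py; python3 - <<'E'
from go import *
whereis(); delta(*hcell(.004,.058,.7))
E
```

```text
cell h [  4.84  -1.56 114.44] tilt 0.6945 yawerr 0.0051 Fh [-0.3  -0.25 -0.91] w 0.0251 t 5.2333
t 5.23 F [ 0.3  -0.24 -0.91] w 0.0251 | turn [ 0.03 -0.32  0.22] shift [0.0367 0.0017 0.0428]
```

Request:
move_arm([
  [[0, -0.2, 0.2, 0.012, 0.001, 0.014, 0.02], [0, -0.3, 0.2, 0.024, 0.0017, 0.028, 0.02], [0, -0.3, 0.2, 0.037, 0.0017, 0.043, 0.02], [0, -0.3, 0.2, 0.037, 0.0017, 0.043, 0.02], [0, -0.3, 0.2, 0.037, 0.0017, 0.043, 0.02], [0, -0.3, 0.2, 0.037, 0.0017, 0.043, 0.02]],
])

```text
t: 5.73
eef_pos: [0.5754, -0.1522, 0.0426]
ee_rot: [3.136, 0.702, -1.371]
force: [1.4, -0.3, 0.2]
width: 0.0249
```

```bash
python3 - <<'E'
from go import *
whereis(); delta(*hcell(.001,.055,.6))
E
```

```text
cell h [ 4.41  1.35 55.17] tilt 0.7024 yawerr -0.0034 Fh [-0.58 -1.27  0.21] w 0.0249 t 5.7333
t 5.73 F [ 1.36 -0.31  0.21] w 0.0249 | turn [ 0.21  5.87 -0.14] shift [ 0.0045 -0.0014 -0.002 ]
```

Request:
move_arm([
  [[0.1, 3, 0, 0.002, -0.001, -0.001, 0.02], [0.1, 5.9, 0, 0.0045, -0.001, -0.002, 0.02], [0.1, 5.9, 0, 0.0045, -0.001, -0.002, 0.02], [0.1, 5.9, 0, 0.0045, -0.001, -0.002, 0.02]],
])

```text
t: 6.07
eef_pos: [0.5778, -0.1559, 0.0427]
ee_rot: [3.141, 0.599, -1.368]
force: [-0.3, 0.7, -0.7]
width: 0.0246
```

```bash
python3 - <<'E'
from go import *
whereis(); delta(*hcell(-.003,.0548,.6)); delta(*hcell(-.006,.0548,.6))
from geo import comp
for c in (-2,-4,-6,-8,-10,-12): print(c,[round(comp(c,54.8-dz,.6),1) for dz in(0,2,4)])
E
```

```text
cell h [ 1.68 -0.21 56.58] tilt 0.5994 yawerr 0.0003 Fh [ 0.7   0.16 -0.74] w 0.0246 t 6.0667
t 6.07 F [-0.3   0.65 -0.74] w 0.0246 | turn [ 0.05 -0.03  0.01] shift [ 0.0049  0.0002 -0.0012]
t 6.07 F [-0.3   0.65 -0.74] w 0.0246 | turn [ 0.05 -0.03  0.01] shift [ 0.0073  0.0002 -0.0029]
-2 [0, 0, 0]
-4 [0, 0, np.float64(0.8)]
-6 [np.float64(0.1), np.float64(1.4), np.float64(2.8)]
-8 [np.float64(2.1), np.float64(3.4), np.float64(4.8)]
-10 [np.float64(4.1), np.float64(5.4), np.float64(6.8)]
-12 [np.float64(6.1), np.float64(7.4), np.float64(8.8)]
```

Request:
move_arm([
  [[0, 0, 0, 0.002, 0, -0.001, 0.02], [0, 0, 0, 0.004, 0, -0.0015, 0.02], [0, 0, 0, 0.006, 0, -0.002, 0.02], [0, 0, 0, 0.0073, 0, -0.0029, 0.02], [0, 0, 0, 0.0073, 0, -0.0029, 0.02], [0, 0, 0, 0.0073, 0, -0.0029, 0.02]],
])

```text
t: 6.57
eef_pos: [0.5787, -0.1639, 0.0391]
ee_rot: [3.138, 0.6, -1.371]
force: [-1.4, 3.0, 2.2]
width: 0.0249
```

```bash
python3 - <<'E'
from go import *
for i in range(3): whereis(); viewer.grab_frame('side')
delta(*hcell(-.007,.0535,.5))
E
```

```text
cell h [-6.36  0.48 52.98] tilt 0.6003 yawerr -0.0031 Fh [3.22 0.72 2.17] w 0.0249 t 6.5667
cell h [-6.32  0.48 52.98] tilt 0.6 yawerr -0.003 Fh [3.36 0.2  1.88] w 0.0247 t 6.6167
cell h [-6.28  0.5  52.98] tilt 0.5999 yawerr -0.0029 Fh [ 3.6  -0.75  2.36] w 0.0248 t 6.6667
t 6.72 F [-0.69  1.53  2.2 ] w 0.0249 | turn [ 0.12  5.71 -0.12] shift [ 0.0021 -0.0005 -0.0008]
```

The spring pushes back with about 3.4 N at 0.6 rad, which matches the table's 3 N. That gives an effective holder offset of about +3 mm relative to the gripped cell. I'll compute the swing waypoints from it.

```bash
cat > wp.py <<'E'
from go import *
from geo import comp,cz_of,hit,cellpts
from scipy.optimize import brentq
import sys
off=float(sys.argv[1])
whereis()
for a in sys.argv[2:]:
    th,zr,d=map(float,a.split(',')); cz=cz_of(zr,th)
    cx=brentq(lambda c:comp(c,cz,th)-d,-25,0) if d>0 else -7.6
    print(a,'cx',round(cx,1),'lip hit' if hit(cellpts(cx,cz,th)) else 'clear', 'spare',round(next(k for k in np.arange(-5,9,.2) if hit(cellpts(cx+k,cz,th))),1)); delta(*hcell((cx+off)/1e3,cz/1e3,th))
E
python3 wp.py 3 .5,30,6 .4,30,8.6 .35,30,9.3 .3,28,9.8
```

```text
cell h [-6.27  0.45 53.  ] tilt 0.5997 yawerr -0.0027 Fh [1.64 0.37 2.2 ] w 0.0249 t 6.7167
.5,30,6 cx -10.3 clear spare 7.2
t 6.72 F [-0.69  1.53  2.2 ] w 0.0249 | turn [ 0.12  5.71 -0.12] shift [ 0.0024 -0.0005 -0.0009]
.4,30,8.6 cx -11.3 clear spare 1.2
t 6.72 F [-0.69  1.53  2.2 ] w 0.0249 | turn [ 0.12 11.44 -0.12] shift [ 0.006  -0.0005 -0.0002]
.35,30,9.3 cx -11.3 clear spare 1.4
t 6.72 F [-0.69  1.53  2.2 ] w 0.0249 | turn [ 0.13 14.31 -0.12] shift [ 0.0074 -0.0005  0.0005]
.3,28,9.8 cx -10.4 clear spare 2.0
t 6.72 F [-0.69  1.53  2.2 ] w 0.0249 | turn [ 0.13 17.17 -0.11] shift [ 0.0092 -0.0005  0.0033]
```

Request:
move_arm([
  [[0, 3, 0, 0.0012, 0, -0.0005, 0.02], [0, 5.7, 0, 0.0024, -0.0004, -0.0009, 0.02], [0, 8.5, 0, 0.0042, -0.0004, -0.0006, 0.02], [0, 11.4, 0, 0.006, -0.0004, -0.0002, 0.02], [0, 11.4, 0, 0.006, -0.0004, -0.0002, 0.02], [0, 11.4, 0, 0.006, -0.0004, -0.0002, 0.02], [0, 11.4, 0, 0.006, -0.0004, -0.0002, 0.02]],
])

```text
t: 7.3
eef_pos: [0.5802, -0.1678, 0.0365]
ee_rot: [3.139, 0.401, -1.369]
force: [-0.7, 5.5, 4.8]
width: 0.0245
```

```bash
python3 - <<'E'
from go import *
for i in range(4): whereis(); viewer.grab_frame('side')
E
python3 wp.py 3 .4,30,8.6 .3,28,9.8 .25,26,10.2
```

```text
cell h [-7.6  -0.23 52.33] tilt 0.401 yawerr -0.0009 Fh [ 5.5  -0.4   4.82] w 0.0245 t 7.3
cell h [-7.83 -0.24 52.27] tilt 0.401 yawerr -0.0012 Fh [5.17 0.64 5.2 ] w 0.0243 t 7.35
cell h [-7.98 -0.22 52.26] tilt 0.4011 yawerr -0.0015 Fh [ 5.62 -0.04  5.56] w 0.0248 t 7.4
cell h [-8.09 -0.24 52.23] tilt 0.4011 yawerr -0.0015 Fh [5.15 0.75 5.5 ] w 0.0245 t 7.45
cell h [-8.13 -0.23 52.24] tilt 0.4012 yawerr -0.0017 Fh [6.4  0.   5.34] w 0.0246 t 7.5
.4,30,8.6 cx -11.3 clear spare 1.2
t 7.5 F [-1.29  6.27  5.34] w 0.0246 | turn [ 0.1   0.07 -0.09] shift [0.0004 0.0002 0.0004]
.3,28,9.8 cx -10.4 clear spare 2.0
t 7.5 F [-1.29  6.27  5.34] w 0.0246 | turn [ 0.11  5.8  -0.08] shift [0.0029 0.0002 0.0044]
.25,26,10.2 cx -9.8 clear spare 0.8
t 7.5 F [-1.29  6.27  5.34] w 0.0246 | turn [ 0.11  8.66 -0.08] shift [0.0044 0.0002 0.0074]
```

Fz is about 3 N more than the spring alone explains, so the cell is lightly touching the lip. I'll back up tilt a little and press 1.5 mm more.

Request:
move_arm([
  [[0, -1, 0, 0.0008, 0, -0.0008, 0.02], [0, -1, 0, 0.0016, 0, -0.0012, 0.02], [0, -1, 0, 0.0016, 0, -0.0012, 0.02], [0, 0, 0, 0.0016, 0, -0.0008, 0.02], [0, 0, 0, 0.0016, 0, -0.0008, 0.02], [0, 0, 0, 0.0016, 0, -0.0008, 0.02]],
])

```text
t: 8.0
eef_pos: [0.5804, -0.1697, 0.0363]
ee_rot: [3.139, 0.401, -1.37]
force: [-1.2, 6.0, 3.4]
width: 0.0249
```

```bash
python3 - <<'E'
from go import *
for i in range(4): whereis(); viewer.grab_frame('side')
E
python3 ov.py pics/ov2.png; python3 wp.py 3 .4,30,9.6
```

```text
cell h [-9.480e+00  2.000e-02  5.207e+01] tilt 0.4015 yawerr -0.002 Fh [ 6.14 -0.    3.41] w 0.0249 t 8.0
cell h [-9.560e+00  1.000e-02  5.207e+01] tilt 0.4015 yawerr -0.002 Fh [ 6.54 -0.33  4.39] w 0.0251 t 8.05
cell h [-9.620e+00  1.000e-02  5.206e+01] tilt 0.4015 yawerr -0.002 Fh [ 7.01 -0.15  4.14] w 0.0246 t 8.1
cell h [-9.620e+00 -1.000e-02  5.206e+01] tilt 0.4016 yawerr -0.0021 Fh [6.02 0.17 5.07] w 0.0248 t 8.15
cell h [-9.670e+00 -2.000e-02  5.206e+01] tilt 0.4016 yawerr -0.0022 Fh [6.78 0.21 4.89] w 0.0245 t 8.3
cell h [-9.670e+00 -2.000e-02  5.206e+01] tilt 0.4016 yawerr -0.0022 Fh [6.78 0.21 4.89] w 0.0245 t 8.3
.4,30,9.6 cx -12.3 clear spare 2.2
t 8.3 F [-1.57  6.6   4.89] w 0.0245 | turn [ 0.12  0.09 -0.11] shift [-0.0001 -0.      0.0004]
```

View pics/ov2.png

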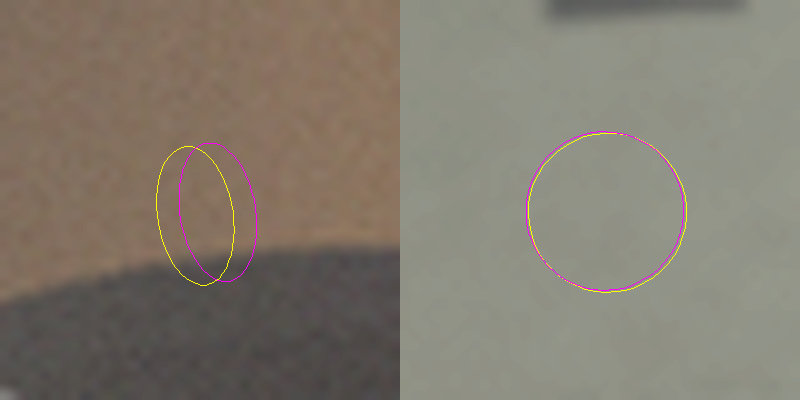

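Both views are blocked by the arm and cover, so I'll go on by force. The excess has fallen, so I'll continue in small steps.

```bash
python3 wp.py 2.5 .35,30,9.8 .3,29,10 .25,27,10.2
```

```text
cell h [-9.670e+00 -2.000e-02  5.206e+01] tilt 0.4016 yawerr -0.0022 Fh [6.78 0.21 4.89] w 0.0245 t 8.3
.35,30,9.8 cx -11.8 clear spare 1.8
t 8.3 F [-1.57  6.6   4.89] w 0.0245 | turn [ 0.12  2.96 -0.11] shift [ 0.0011 -0.      0.0014]
.3,29,10 cx -11.0 clear spare 2.4
t 8.3 F [-1.57  6.6   4.89] w 0.0245 | turn [ 0.13  5.82 -0.11] shift [ 0.002  -0.      0.0035]
.25,27,10.2 cx -10.0 clear spare 1.0
t 8.3 F [-1.57  6.6   4.89] w 0.0245 | turn [ 0.13  8.68 -0.11] shift [ 0.0032 -0.      0.0066]
```

Request:
move_arm([
  [[0.1, 1, 0, 0.001, 0, 0.0003, 0.02], [0.1, 2, 0, 0.0015, 0, 0.0008, 0.02], [0.1, 3, 0, 0.0018, 0, 0.0012, 0.02], [0.1, 4.4, 0, 0.0022, 0, 0.002, 0.02], [0.1, 5.8, 0, 0.0026, 0, 0.003, 0.02], [0.1, 5.8, 0, 0.0026, 0, 0.003, 0.02], [0.1, 5.8, 0, 0.0026, 0, 0.003, 0.02]],
])

```text
t: 8.88
eef_pos: [0.5807, -0.1706, 0.0328]
ee_rot: [3.141, 0.3, -1.369]
force: [-1.5, 7.5, 5.9]
width: 0.025
```

```bash
python3 - <<'E'
from go import *
for i in range(5): whereis(); viewer.grab_frame('side')
E
python3 wp.py 2.5 .25,27,10.2 .25,24,10.2 .2,22,10.2
```

```text
cell h [-8.72 -0.07 49.36] tilt 0.3 yawerr -0.001 Fh [ 7.69 -0.    5.89] w 0.025 t 8.8833
cell h [-8.89 -0.09 49.32] tilt 0.3001 yawerr -0.0013 Fh [ 7.35 -0.97  6.21] w 0.0248 t 8.9333
cell h [-8.98 -0.08 49.3 ] tilt 0.3002 yawerr -0.0015 Fh [7.92 0.93 6.1 ] w 0.0251 t 8.9833
cell h [-9.08 -0.1  49.3 ] tilt 0.3002 yawerr -0.0016 Fh [7.95 0.17 6.61] w 0.0249 t 9.0333
cell h [-9.15 -0.11 49.29] tilt 0.3002 yawerr -0.0017 Fh [ 8.05 -0.1   6.23] w 0.0248 t 9.0833
cell h [-9.13 -0.1  49.29] tilt 0.3003 yawerr -0.0017 Fh [ 8.31 -0.36  6.88] w 0.0248 t 9.1333
.25,27,10.2 cx -10.0 clear spare 1.0
t 9.13 F [-1.32  8.21  6.88] w 0.0248 | turn [ 0.02  2.88 -0.09] shift [0.0004 0.0001 0.0039]
.25,24,10.2 cx -9.3 clear spare 0.6
t 9.13 F [-1.32  8.21  6.88] w 0.0248 | turn [ 0.02  2.88 -0.09] shift [0.0006 0.0001 0.007 ]
.2,22,10.2 cx -8.6 clear spare 0.6
t 9.13 F [-1.32  8.21  6.88] w 0.0248 | turn [ 0.03  5.74 -0.09] shift [0.0017 0.0001 0.0101]
```

Fx of 8 N matches the model (offset about 2.5 mm), with no lip force along x. The Fz excess looks like friction on the spring end, and the total of about 10 N is within limits. I'll continue to 0.2 rad and lower the rim.

Request:
move_arm([
  [[0, 1, 0, 0.0003, 0, 0.002, 0.02], [0, 2, 0, 0.0006, 0, 0.004, 0.02], [0, 2.9, 0, 0.0009, 0, 0.006, 0.02], [0, 4.3, 0, 0.0015, 0, 0.008, 0.02], [0, 5.7, 0, 0.002, 0, 0.01, 0.02], [0, 5.7, 0, 0.002, 0, 0.01, 0.02]],
])

```text
t: 9.63
eef_pos: [0.5806, -0.1694, 0.0223]
ee_rot: [3.141, 0.199, -1.369]
force: [-0.1, 7.4, 3.3]
width: 0.0248
```

```bash
python3 - <<'E'
from go import *
for i in range(4): whereis(); viewer.grab_frame('side')
E
python3 wp.py 2.5 .2,22,10.6 .1,19.5,10.6 .0,18,10.2
```

```text
cell h [-5.9  -0.24 39.42] tilt 0.1991 yawerr -0.001 Fh [ 7.29 -1.41  3.28] w 0.0248 t 9.6333
cell h [-5.97 -0.24 39.43] tilt 0.2 yawerr -0.0008 Fh [ 8.93 -1.01  2.52] w 0.0248 t 9.6833
cell h [-6.11 -0.22 39.38] tilt 0.2003 yawerr -0.0011 Fh [ 8.74 -0.54  4.26] w 0.0248 t 9.7333
cell h [-6.26 -0.23 39.37] tilt 0.2004 yawerr -0.0014 Fh [ 7.95 -0.97  4.16] w 0.0247 t 9.7833
cell h [-6.33 -0.23 39.37] tilt 0.2006 yawerr -0.0016 Fh [ 9.17 -1.37  4.27] w 0.025 t 9.8333
.2,22,10.6 cx -9.0 clear spare 1.0
t 9.83 F [-0.5   9.26  4.27] w 0.025 | turn [ 0.02  0.03 -0.09] shift [ 0.0001  0.0002 -0.0004]
.1,19.5,10.6 cx -8.4 clear spare 2.6
t 9.83 F [-0.5   9.26  4.27] w 0.025 | turn [ 0.03  5.76 -0.09] shift [0.0023 0.0002 0.0045]
.0,18,10.2 cx -8.2 clear spare 6.2
t 9.83 F [-0.5   9.26  4.27] w 0.025 | turn [ 0.03 11.49 -0.09] shift [0.0046 0.0002 0.0083]
```

Request:
move_arm([
  [[0, 1.5, 0, 0.0004, 0, 0.001, 0.02], [0, 3, 0, 0.0009, 0, 0.002, 0.02], [0, 4.4, 0, 0.0014, 0, 0.003, 0.02], [0, 5.8, 0, 0.0018, 0, 0.004, 0.02], [0, 7.2, 0, 0.0023, 0, 0.005, 0.02], [0, 8.6, 0, 0.0028, 0, 0.0058, 0.02], [0, 8.6, 0, 0.0028, 0, 0.0058, 0.02]],
])

```text
t: 10.42
eef_pos: [0.5811, -0.1713, 0.016]
ee_rot: [3.141, 0.048, -1.368]
force: [-0.3, 8.8, 3.1]
width: 0.0248
```

```bash
python3 - <<'E'
from go import *
for i in range(4): whereis(); viewer.grab_frame('side')
E
python3 wp.py 2.5 .05,18.5,10 .0,18,9.5
```

```text
cell h [-5.17 -0.31 33.67] tilt 0.0483 yawerr -0.0005 Fh [ 8.7  -1.5   3.14] w 0.0248 t 10.4167
cell h [-5.26 -0.36 33.72] tilt 0.0493 yawerr -0.0004 Fh [8.43 0.49 3.08] w 0.0249 t 10.4667
cell h [-5.38 -0.36 33.7 ] tilt 0.0497 yawerr -0.0007 Fh [7.77 0.18 2.58] w 0.0246 t 10.5167
cell h [-5.55 -0.34 33.7 ] tilt 0.0498 yawerr -0.0011 Fh [ 7.72 -0.33  2.76] w 0.0248 t 10.5667
cell h [-5.61 -0.37 33.69] tilt 0.0498 yawerr -0.0012 Fh [7.98 0.26 2.78] w 0.0245 t 10.6167
.05,18.5,10 cx -7.8 clear spare 1.6
t 10.62 F [-1.86  7.76  2.78] w 0.0245 | turn [ 0.02 -0.01 -0.07] shift [-0.0002  0.0004  0.001 ]
.0,18,9.5 cx -7.5 clear spare 5.6
t 10.62 F [-1.86  7.76  2.78] w 0.0245 | turn [ 0.02  2.86 -0.07] shift [0.0004 0.0004 0.0028]
```

Fx is about 8 N and Fz about 2.8 N, so it is smooth. Now I'll level it and set it down to axis height 31 mm.

Request:
move_arm([
  [[0, 1.4, 0, 0.0002, 0, 0.0008, 0.02], [0, 2.9, 0, 0.0003, 0.0002, 0.0016, 0.02], [0, 2.9, 0, 0.0003, 0.0002, 0.0024, 0.02], [0, 2.9, 0, 0.0003, 0.0002, 0.0024, 0.02], [0, 2.9, 0, 0.0003, 0.0002, 0.0024, 0.02]],
])

```text
t: 11.03
eef_pos: [0.5812, -0.172, 0.0136]
ee_rot: [3.141, -0.001, -1.369]
force: [-1.5, 7.3, 1.5]
width: 0.0248
```

```bash
python3 - <<'E'
from go import *
for i in range(4): whereis(); viewer.grab_frame('side')
E
python3 wp.py 2.5 .0,18,9.5 0,18,7
```

```text
cell h [-4.99 -0.27 31.36] tilt -0.001 yawerr -0.001 Fh [ 7.4  -0.03  1.49] w 0.0248 t 11.0333
cell h [-5.06 -0.26 31.36] tilt -0.001 yawerr -0.0012 Fh [7.22 1.2  2.56] w 0.0252 t 11.0833
cell h [-5.11 -0.25 31.36] tilt -0.001 yawerr -0.0013 Fh [8.25 0.63 1.98] w 0.0249 t 11.1333
cell h [-5.16 -0.24 31.37] tilt -0.001 yawerr -0.0014 Fh [ 8.   -0.51  2.89] w 0.0245 t 11.1833
cell h [-5.15 -0.24 31.34] tilt -0.0009 yawerr -0.0014 Fh [8.83 0.21 2.78] w 0.0244 t 11.2333
.0,18,9.5 cx -7.5 clear spare 5.6
t 11.23 F [-1.98  8.61  2.78] w 0.0244 | turn [ 0.01 -0.05 -0.08] shift [-0.0002  0.0002  0.0003]
0,18,7 cx -5.0 clear spare 3.0
t 11.23 F [-1.98  8.61  2.78] w 0.0244 | turn [ 0.01 -0.05 -0.08] shift [-0.0027  0.0002  0.0003]
```

Request:
move_arm([
  [[0, 0, 0, 0, 0, 0.0006, 0.02], [0, 0, 0, -0.001, 0, 0.001, 0.02], [0, 0, 0, -0.002, 0, 0.001, 0.02], [0, 0, 0, -0.003, 0, 0.001, 0.02], [0, 0, 0, -0.003, 0, 0.001, 0.02], [0, 0, 0, -0.003, 0, 0.001, 0.02]],
])

```text
t: 11.73
eef_pos: [0.5809, -0.1699, 0.0131]
ee_rot: [-3.141, -0.002, -1.369]
force: [-2.9, 4.1, 6.5]
width: 0.0251
```

```bash
python3 - <<'E'
from go import *
for i in range(5): whereis(); viewer.grab_frame('side')
E
```

```text
cell h [-2.87 -0.4  30.95] tilt -0.0018 yawerr -0.0012 Fh [4.6  2.05 6.54] w 0.0251 t 11.7333
cell h [-2.87 -0.42 30.99] tilt -0.0018 yawerr -0.0012 Fh [4.76 2.3  6.14] w 0.0247 t 11.7833
cell h [-2.89 -0.39 30.95] tilt -0.0018 yawerr -0.0012 Fh [4.6 0.9 6.6] w 0.0247 t 11.8333
cell h [-2.91 -0.41 30.94] tilt -0.0018 yawerr -0.0013 Fh [4.75 1.97 7.01] w 0.0248 t 11.8833
cell h [-2.9  -0.41 30.97] tilt -0.0018 yawerr -0.0012 Fh [5.23 1.48 6.37] w 0.0249 t 11.9333
```

Request:
move_arm([
  [[0, 0, 0, -0.0007, 0, -0.0005, 0.02], [0, 0, 0, -0.0014, 0, -0.0005, 0.02], [0, 0, 0, -0.002, 0, -0.0005, 0.02], [0, 0, 0, -0.002, 0, -0.0005, 0.02], [0, 0, 0, -0.002, 0, -0.0005, 0.02]],
])

```text
t: 12.4
eef_pos: [0.5804, -0.1677, 0.0133]
ee_rot: [-3.141, -0.002, -1.369]
force: [0.3, 3.1, 2.8]
width: 0.0245
```

```bash
python3 - <<'E'
from go import *
for i in range(5): whereis(); viewer.grab_frame('side')
E
```

```text
cell h [-0.67 -0.36 31.05] tilt -0.0015 yawerr -0.0013 Fh [ 2.96 -0.97  2.84] w 0.0245 t 12.4
cell h [-0.67 -0.36 31.05] tilt -0.0015 yawerr -0.0012 Fh [ 3.59 -1.05  3.58] w 0.0247 t 12.45
cell h [-0.66 -0.39 31.05] tilt -0.0015 yawerr -0.0013 Fh [ 2.89 -2.03  3.13] w 0.0251 t 12.5
cell h [-0.66 -0.33 31.05] tilt -0.0015 yawerr -0.0013 Fh [ 3.53 -2.51  3.16] w 0.0246 t 12.55
cell h [-0.66 -0.34 31.04] tilt -0.0015 yawerr -0.0013 Fh [ 4.03 -1.96  3.28] w 0.025 t 12.6
```

The spring is easing as it should: Fx is down to 3.4 N. Now I'll release.

Request:
move_arm([
  [[0, 0, 0, 0, 0, 0, 0.028], [0, 0, 0, 0, 0, 0, 0.032], [0, 0, 0, 0, 0, 0, 0.035], [0, 0, 0, 0, 0, 0, 0.035], [0, 0, 0, 0, 0, 0, 0.035]],
])

```text
t: 13.07
eef_pos: [0.5793, -0.1679, 0.0128]
ee_rot: [3.14, -0.001, -1.37]
force: [-0.4, -0.7, -0.8]
width: 0.0347
```

```bash
python3 - <<'E'
from go import *
whereis(); delta(*hcell(-.004,.20,0))
E
```

```text
cell h [-0.67  0.68 30.58] tilt -0.0011 yawerr -0.0018 Fh [-0.61  0.5  -0.79] w 0.0347 t 13.0667
t 13.07 F [-0.37 -0.7  -0.79] w 0.0347 | turn [ 0.1  -0.06 -0.1 ] shift [ 0.0035 -0.0004 -0.1694]
```

It is released with almost no force on the tool. I'll lift clear, move past the cover and look.

Request:
move_arm([
  [[0, 0, 0, 0, 0, -0.02, 0.035], [0, 0, 0, 0, 0, -0.06, 0.035], [0, 0, 0, 0, 0, -0.1, 0.035], [0, 0, 0, 0, 0, -0.14, 0.03], [0, 0, 0, 0, 0, -0.18, 0.02], [0, 0, 0, 0, 0, -0.2, 0.0], [0, 0, 0, -0.03, 0, -0.2, 0], [0, 0, 0, -0.07, 0, -0.2, 0], [0, 0, 0, -0.11, 0, -0.2, 0], [0, 0, 0, -0.15, 0, -0.2, 0], [0, 0, 0, -0.165, 0, -0.2, 0], [0, 0, 0, -0.165, 0, -0.2, 0]],
])

```text
t: 14.07
eef_pos: [0.5462, -0.003, 0.2131]
ee_rot: [3.141, -0.001, -1.366]
force: [0.4, -0.7, 0.1]
width: 0.0003
```

```bash
python3 - <<'E'
from go import *
whereis()
f=viewer.grab_frame('top');g=viewer.grab_frame('side')
a=cv2.resize(f['frame'][160:260,350:480],(780,600),interpolation=cv2.INTER_CUBIC)
c,q=np.cos(HP[2]),np.sin(HP[2])
for x in(-.0225,.0255): # flat end / shoulder at z .031 for centre +.0025
    for y in(-.013,.013):
        u=proj(f,[[HP[0]+c*x-q*y,HP[1]+q*x+c*y,.031]])[0]; cv2.circle(a,tuple(np.int32((u-[350,160]+.5)*6)),3,(0,255,255),-1)
cv2.imwrite('pics/in1.png',np.clip(a*1.5,0,255).astype('uint8'))
E
```

```text
cell h [ 1.6759e+02 -3.0000e-02  2.3093e+02] tilt -0.0007 yawerr 0.0018 Fh [-0.79 -0.21  0.15] w 0.0003 t 14.0667
```

View pics/in1.png

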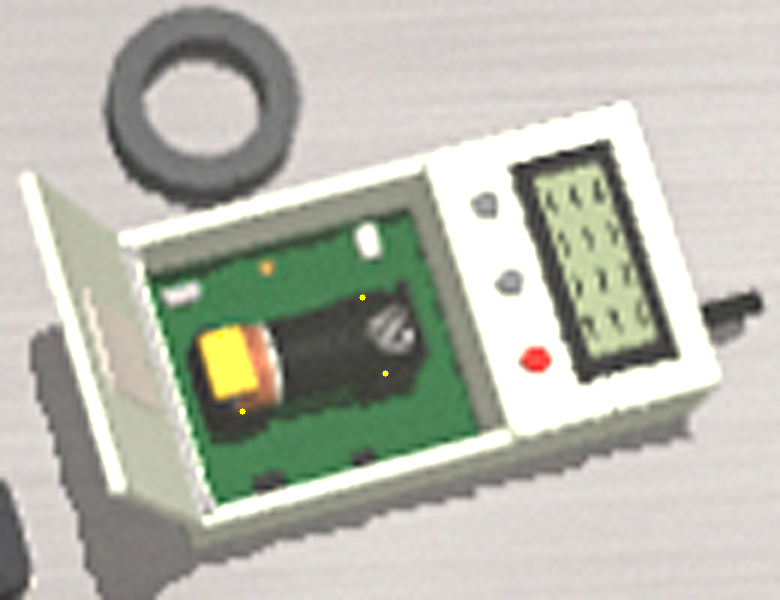

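The picture shows the cell lying straight in the holder, with the copper end tucked under the yellow lip at (230,360) and the flat end on the spring at (395,330). Cover next: go behind it and sweep it over.

Request:
move_arm([
  [[0, 0, 0, 0.01, 0, 0.04, 0], [0, 0, 0, 0.03, 0, 0.08, 0], [0, 0, 0, 0.05, 0, 0.096, 0], [0, 0, 0, 0.07, 0, 0.096, 0], [0, 0, 0, 0.085, 0, 0.091, 0], [0, 0, 0, 0.104, 0, 0.083, 0], [0, 0, 0, 0.12, 0, 0.083, 0], [0, 0, 0, 0.136, 0, 0.084, 0], [0, 0, 0, 0.151, 0, 0.089, 0], [0, 0, 0, 0.165, 0, 0.096, 0], [0, 0, 0, 0.178, 0, 0.107, 0], [0, 0, 0, 0.188, 0, 0.12, 0]],
])

```text
t: 15.17
eef_pos: [0.5847, -0.192, 0.0922]
ee_rot: [3.141, -0.001, -1.371]
force: [0.6, 0.2, -0.1]
width: 0.0001
```

```bash
python3 - <<'E'
from go import *
whereis(0,0)
E
```

```text
cell h [-23.85   0.35  92.23] tilt -0.0014 yawerr -0.0027 Fh [ 0.1  -0.63 -0.08] w 0.0001 t 15.1667
```

Request:
move_arm([
  [[0, 0, 0, 0.003, 0, 0.013, 0], [0, 0, 0, 0.006, 0, 0.025, 0], [0, 0, 0, 0.006, 0, 0.033, 0], [0, 0, 0, 0.006, 0, 0.037, 0], [0, 0, 0, 0.006, 0, 0.0385, 0], [0, 0, 0, 0.006, 0, 0.0395, 0], [0, 0, 0, 0.006, 0, 0.0395, 0]],
])

```text
t: 15.75
eef_pos: [0.5847, -0.1962, 0.0544]
ee_rot: [3.139, -0.002, -1.368]
force: [-5.0, -2.6, 7.1]
width: 0.0006
```

```bash
python3 - <<'E'
from go import *
whereis(0,0); g=viewer.grab_frame('side'); whereis(0,0)
E
```

```text
cell h [-27.98   1.19  54.38] tilt -0.0016 yawerr -0.0005 Fh [-1.58  5.44  7.09] w 0.0006 t 15.75
cell h [-27.99   1.18  54.36] tilt -0.0016 yawerr -0.0007 Fh [-1.5   6.34  7.31] w 0.0002 t 15.8
```

The tip stopped at z 54.4 mm with 7 N, which is the cover's outer face when shut. I'll lift off, move clear and check.

Request:
move_arm([
  [[0, 0, 0, 0, 0, -0.02, 0], [0, 0, 0, 0, 0, -0.06, 0], [0, 0, 0, 0, 0, -0.1, 0], [0, 0, 0, 0, 0, -0.14, 0], [0, 0, 0, -0.04, 0, -0.15, 0], [0, 0, 0, -0.08, 0, -0.15, 0], [0, 0, 0, -0.12, 0, -0.15, 0], [0, 0, 0, -0.16, 0, -0.15, 0], [0, 0, 0, -0.2, 0, -0.15, 0], [0, 0, 0, -0.2, 0, -0.15, 0], [0, 0, 0, -0.2, 0, -0.15, 0]],
])

```text
t: 16.72
eef_pos: [0.5454, 0.0026, 0.2039]
ee_rot: [-3.141, -0.001, -1.365]
force: [0.2, -0.3, -0.2]
width: 0.0004
```

```bash
python3 - <<'E'
from go import *
whereis(0,0)
f=viewer.grab_frame('top');g=viewer.grab_frame('side')
c,q=np.cos(HP[2]),np.sin(HP[2]); out=[]
for f_,(u0,v0) in((f,(350,150)),(g,(255,130))):
    a=cv2.resize(f_['frame'][v0:v0+120,u0:u0+130],(400,369),interpolation=cv2.INTER_CUBIC)
    for y in(-.048,.048):
        x=-.05;u=proj(f_,[[HP[0]+c*x-q*y,HP[1]+q*x+c*y,.054]])[0]; cv2.circle(a,tuple(np.int32((u-[u0,v0]+.5)*3.077)),2,(0,0,255),-1)
    out.append(a)
cv2.imwrite('pics/end.png',np.clip(np.hstack(out)*1.2,0,255).astype('uint8'))
E
```

```text
cell h [174.74  -0.44 203.91] tilt -0.0009 yawerr 0.0033 Fh [-0.33 -0.14 -0.2 ] w 0.0004 t 16.7167
```

View pics/end.png

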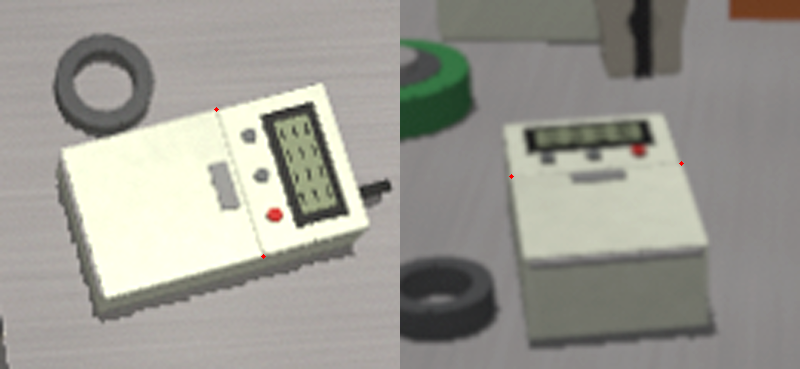

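The cover is fully shut, flush with the display end: its edge meets the seam at top crop (217,110) to (264,257), as predicted. The spacer hasn't moved and the arm is clear. I'll hand in.

```bash
python3 -c "
from station import arm; print(arm.job_done())"
```

```text
the job is handed in; nothing more can be done
None
```

The copper-topped cell is in the battery bay under the yellow lip and let go, the cover is shut, and the job is handed in. It took about 17 s of the 72 s; no verdict was reported.

**What I did:** I took the cell from the grey rack and tilted it 0.7 rad over the bay. With its flat end pressing the spring back, I swung the button end down past the lip, eased it forward and released it. Then I swept the cover shut.

**Last checks:**
- **Cell:** with the cover still open, the top picture showed it straight in the holder with its copper end under the lip.
- **Cover:** after pressing, both pictures showed it flush with the display end, with its edge on the predicted seam.
- **Surroundings:** the spacer is where it was and the arm ended clear of everything. I did not measure the other loose items again, but nothing came near them.

**Forces:** the spring took about 8 to 9 N by the tool readings, which vary by about 1 N. The total on the readout stayed near 10 N, so both were within limits.

**Checks that disagreed:**
- **Holder offset:** the picture gave about +5 mm and the spring force about +2.5 mm. I went by the force.
- **Brush with the lip:** at 0.4 rad the upward force was about 3 N more than the spring explains, probably a light touch on the lip. I backed off and pressed further; some excess remained, which I put down to friction but could not see.

I viewed 10 pictures.

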